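# Unclip the tote and sort solid from hollow stand rods by weight

## Robot

A 6-joint arm with a two-finger parallel gripper is mounted at the origin on the work surface. World frame = base frame: x ahead of the robot, y to its left, z up, the work surface at z = 0. Lengths are in m, angles in rad, forces in N, time in s.
With the tool pointing down it reaches from about 0.275 to 0.75 m from the base axis. Payload 10.2 kg.
Tool frame: the origin (TCP) lies at the very end of the fingers, on their centre line; the grasp point (between the pads) lies 19 mm behind it; z points along the fingers, y is the line along which they close (so a half turn about z gives the same grasp; the last joint's range is limited). The gripper opens to 88 mm and grips with 3 to 60 N. Pads are 18 mm wide; open, the fingers measure 123 mm over their backs; the gripper's body (75 mm by 187 mm) begins 45 mm behind the grasp point.
Start: joints at [-1.418, 0.313, 1.498, -0, 1.331, -0.223], TCP at [0.193, -0.488, 0.239] pointing down, gripper open.
Joint ranges: [-2.94, 2.94], [-0.97, 2.17], [0.19, 2.56], [-1.23, 4.37], [0.02, 3.11], [-2.88, 2.88]. Speed limits (rad/s): [2.39, 2.39, 3.01, 3.14, 3.14, 3.14].

## Interface

Orientations are given as a rotation vector (axis times angle).
In Python, from station import ctrl, grab_frame, camera_params gives the robot as it stands. The module is installed in compiled form; this text tells all that it offers.
- The arm moves only by the tool play_rows, never from a script. Its argument "plan" is a list of rows, each a list of 2 entries, a list of its own where there are three numbers: the shift along the tool's x, y, z in units of 30 mm (1.0 is 30 mm), then the turn, a rotation vector about the tool's x, y, z in units of 6 degrees (1.0 is 6 degrees). In form: [[[x, y, z], [wx, wy, wz]], ...]. A call has 1 to 8 rows; each row shifts and turns the commanded pose from where the row before left it, along the tool's axes as they then stand; what a row does not reach is not made up. A row lasts 1/10 s, in which the tool goes at most 50 mm and 8.59 degrees, less where a joint would pass 70% of its speed; a pose out of reach is approached as far as the arm can. A call is refused whole if a number of a shift passes 1 or a number of a turn 1, either way. A call with a gripper value outside its range is refused whole. "gripper" is the finger opening in mm, from 0 to 88.1, set as the call begins (left out, the last holds). The fingers move at their own pace and stop on an object; the grip force is fixed at half the most. Time passes only in rows, so rows that do not move let the fingers close. It gives the time, the measured TCP pose, the force, the opening and the grip force at its end, in the units of the state.
- ctrl.state(): the state, without advancing time (a new reading comes with each control period).
- grab_frame(name): name is "scene" or "top" or "wrist"; returns (picture, depth): 384x512x3 uint8, blue, green, red; 384x512 float32, m along the optical axis (not along the pixel's ray), 0 where there is no reading.
- camera_params(name): a dict with "fx", "fy", "cx", "cy" (pixels), "R" (3x3) and "t" (3): a world point X has camera coordinates R X + t; the wrist camera has in their place "tool_from_camera" (4x4, takes a point from camera to tool coordinates, whose origin is the TCP and whose axes are the flange's). Camera axes: x right, y down, z forward; pixel columns grow to the right and rows downward; lengths in m; the calibration is good to about 2 mm. The wrist camera is an equidistant fisheye: a pixel r from the principal point sees the ray r / f radians off the axis. A picture is of the moment at which its call begins: read the wrist's pose just before it. camera_params takes no time and is no camera call.
- ctrl.sign_off(): hands the job in; it is judged then, once.
The state is a dict: "clock": time; "joint_positions": joint angles; "joint_velocities": joint speeds; "tau": joint torques, N m; "eef_pos": TCP position; "tool_rot": TCP orientation; "contact_force": force on the tool from outside, world axes, zero at the start; "wrist_torque": the same for the moment, N m; "gripper_width": finger opening in m; "grip_force": force on a finger pad.
Only numpy, scipy, OpenCV 4.12 (cv2) and the standard library are available. Lean on these libraries where they do the work, as an engineer would, in place of code of your own. Each camera call takes 0.05 s, during which the arm holds its last target. There are 200 camera calls.

## Task

Flip both spring clips of the tote fully open, lift off the lid and lay it flat on the black mat. Then pick up each of the three look-alike stand rods, judge by its weight whether it is solid or hollow, and lay the heavy solid ones in the tote's blue bay and the light hollow ones in its white bay. Do not shift or knock over the glassware and tools on the bench.

Things in the scene. Friction and masses are not known exactly. Their poses are not given: they have to be found in the camera images.
- clip_near (a joint): Angle of the steel clip on the tote's near (the tote's -x) edge: 0 latched upright, 1.75 rad folded right out. It turns outward about a pivot 45 mm below the middle of its tab. Its end is 52 mm from the pivot. Sprung over centre: about 4 N on the tab starts it, and past about 0.6 rad it snaps fully open by itself and stays there.
- clip_far (a joint): Angle of the steel clip on the tote's far (the tote's +x) edge: 0 latched upright, 1.75 rad folded right out. It turns outward about a pivot 45 mm below the middle of its tab. Its end is 52 mm from the pivot. Sprung over centre: about 4 N on the tab starts it, and past about 0.6 rad it snaps fully open by itself and stays there.
- clip_near_tab (a point): Middle of the red finger tab (44 mm wide, 14 mm high, 5 mm thick) at the upper end of the steel clip on the near (-x) edge of the lid, 21 mm above the lid's top; latched, the clip stands upright just outside the lid's edge and its hook reaches 12 mm in over the lid (underside 3 mm, top 7 mm above the lid). Latched, this point is 81.5 mm from the tote's middle along its x and 81 mm above the bench. Push the tab outward, away from the lid's middle.
- clip_far_tab (a point): Middle of the red finger tab (44 mm wide, 14 mm high, 5 mm thick) at the upper end of the steel clip on the far (+x) edge of the lid, 21 mm above the lid's top; latched, the clip stands upright just outside the lid's edge and its hook reaches 12 mm in over the lid (underside 3 mm, top 7 mm above the lid). Latched, this point is 81.5 mm from the tote's middle along its x and 81 mm above the bench. Push the tab outward, away from the lid's middle.
- tote: Grey plastic tote fixed to the bench, 145 (x) x 245 (y) x 52 mm high, walls and floor 5 mm. A divider across the middle (along x, top 45 mm above the bench) makes two bays side by side in y, each 135 (x) x 115 (y) mm, centred 60 mm either side. Clips on its two x ends. Origin: centre of its underside, on the bench.
- lid: Lift-off green lid lying loose on the tote under the clips: plate 155 (x) x 255 (y) x 8 mm, 0.35 kg, with 5 mm deep locating lips below it. Origin: centre of the plate's underside (52 mm above the bench when on the tote, 7 mm when on the mat).
- lid_handle (a point): Centre of the black grip bar on the lid, the place to grasp: bar 12 mm wide (lid x), 90 mm long (lid y), 10 mm high, on legs at its two ends; this point lies 33 mm above the lid plate's underside (40 mm above the bench when the lid lies on the mat). z is the lid's upward normal.
- lid_mat: Black rubber mat on the bench where the lid goes, 190 (x) x 270 (y) x 2 mm. Origin: centre of its underside.
- blue_pad: Blue pad, 133 (x) x 113 (y) x 2 mm, covering the floor of one of the tote's bays (either one): the bay for solid rods; hidden until the lid is off. Origin: centre of its underside, 5 mm above the bench; axes as the tote's.
- white_pad: White pad, same size, covering the floor of the tote's other bay: the bay for hollow rods. Origin: centre of its underside, 5 mm above the bench; axes as the tote's.
- rod_a_mid (a point): One of three look-alike stand rods, some solid steel (about 0.52 kg), some hollow tube plugged at both ends (about 0.14 kg), each give or take 15 percent; only the weight tells. Bright round steel bar, 28 mm in diameter, with a black square cap (36 x 36 mm, 12 mm thick) on each end so that it does not roll; 110 mm long overall. Point: its centre, 18 mm above what it lies on; x runs along the rod.
- rod_b_mid (a point): One of three look-alike stand rods, some solid steel (about 0.52 kg), some hollow tube plugged at both ends (about 0.14 kg), each give or take 15 percent; only the weight tells. Bright round steel bar, 28 mm in diameter, with a black square cap (36 x 36 mm, 12 mm thick) on each end so that it does not roll; 110 mm long overall. Point: its centre, 18 mm above what it lies on; x runs along the rod.
- rod_c_mid (a point): One of three look-alike stand rods, some solid steel (about 0.52 kg), some hollow tube plugged at both ends (about 0.14 kg), each give or take 15 percent; only the weight tells. Bright round steel bar, 28 mm in diameter, with a black square cap (36 x 36 mm, 12 mm thick) on each end so that it does not roll; 110 mm long overall. Point: its centre, 18 mm above what it lies on; x runs along the rod.
- beaker: Clear glass beaker, 72 mm across, 100 mm tall. Bystander, loose. Origin: centre of its underside.
- amber_bottle: Amber glass bottle, 72 mm across, 150 mm tall. Bystander, loose. Origin: centre of its underside.
- jar: Glass jar with white cap, 66 mm across, 80 mm tall. Bystander, loose. Origin: centre of its underside.
- flask: Round glass flask on a cork ring, 118 mm across, 162 mm tall. Bystander, loose. Origin: centre of its underside.
- wrench: Steel wrench, 160 mm long, lying flat. Bystander, loose.
- boss_head: Aluminium boss-head clamp with a black thumb screw, about 70 x 40 x 30 mm. Bystander, loose. Origin: centre of its underside.
Mind the look-alikes: they are no part of the job. Leave any green or orange look-alike of the part that bears rod_b_mid alone.

How it is judged:
By the outcome, as a careful person would: the job done as asked, in the order asked, and still so for the second after the job is handed in, with the robot touching nothing.
It also fails if it takes over 72 s, if anything falls off the work surface, if the arm or the gripper's body presses on something with over 40 N, if the wrist force passes 120 N, or if a joint passes its speed limit or range.

## Working session

There is one attempt and no reset: what is moved stays moved. The work goes in short steps, Python scripts to look and compute and a tool call to move; the robot and the scene stay as the last step left them, time stands still between calls to the robot, and variables do not carry over. Pictures are saved under pics/ and viewed, at most 10 in all, crops included, and the job is handed in when it is done.

Besides the shell and the picture viewer there is one more tool, called after "Emit:" as a command line: name --argument value ..., lists and objects as JSON in quotes. play_rows: Moves the arm, as the interface text tells. Its arguments: {"type":"object","properties":{"plan":{"type":"array","items":{"type":"array"}},"gripper":{"type":"number"}},"required":["plan"]}

```bash
mkdir -p pics
python3 - <<'E'
from station import ctrl, grab_frame, camera_params
import cv2,numpy as np
s=ctrl.state()
for k,v in s.items(): print(k,np.round(v,4))
for n in("top","scene"):
    p,d=grab_frame(n); np.savez(f"{n}.npz",p=p,d=d); cv2.imwrite(f"pics/{n}0.png",p)
for n in("top","scene","wrist"): print(n,{k:np.round(v,4).tolist() for k,v in camera_params(n).items()})
E
```

```text
clock 0.0
joint_positions [-1.4184  0.3134  1.4984 -0.      1.331  -0.2234]
joint_velocities [-0.0004 -0.0007  0.0002 -0.001   0.0005 -0.0006]
tau [-1.00000e-04 -4.02211e+01 -2.52268e+01  6.95000e-02  3.53000e-02
 -1.00000e-04]
eef_pos [ 0.1926 -0.4881  0.2382]
tool_rot [-3.085  -0.5866 -0.    ]
contact_force [ 0.0831  1.0091 -0.1594]
wrist_torque [-0.0404 -0.0349 -0.0229]
grip_force 0.0
gripper_width 0.0879
top {'fx': 409.3101, 'fy': 409.3101, 'cx': 254.6717, 'cy': 191.7596, 'R': [[0.0111, -0.9996, 0.0256], [-0.9988, -0.0123, -0.0473], [0.0476, -0.025, -0.9986]], 't': [-0.0301, 0.5536, 1.3148]}
scene {'fx': 347.2443, 'fy': 347.2443, 'cx': 258.6343, 'cy': 190.2333, 'R': [[0.3902, 0.9207, -0.0096], [0.6209, -0.2708, -0.7357], [-0.6799, 0.281, -0.6773]], 't': [-0.1996, -0.2711, 1.3598]}
wrist {'fx': 297.3186, 'fy': 297.3186, 'cx': 259.8178, 'cy': 185.7833, 'tool_from_camera': [[-0.0005, -0.9492, -0.3147, 0.0819], [1.0, -0.0006, 0.0, -0.001], [-0.0002, -0.3147, 0.9492, -0.1465], [0.0, 0.0, 0.0, 1.0]]}
```

View pics/top0.png

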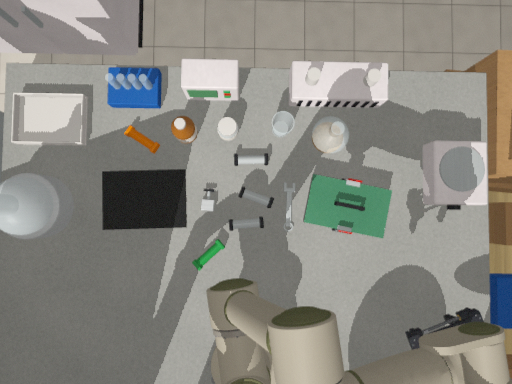

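View pics/scene0.png

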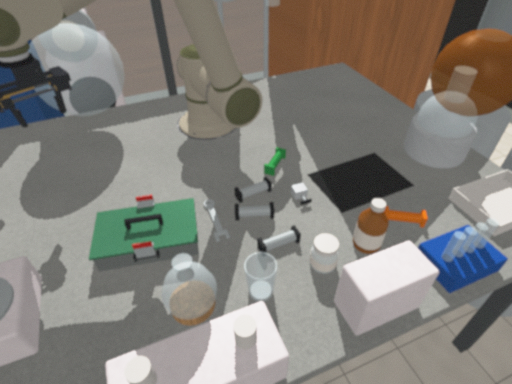

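The top view shows the tote with its green lid at about (348,206), red tabs at (353,182) and (343,231), and the mat at (144,199). The rods are at (251,160), (256,197) and (246,224), and the wrench at (290,205). The flask is at (330,134), the beaker at (283,124), the jar at (228,128) and the boss head at (208,199).

```bash
cat > h.py <<'E'
import numpy as np,cv2
from station import ctrl,grab_frame,camera_params
from scipy.spatial.transform import Rotation as Ro
def ray(n,uv,z):
    c=camera_params(n);uv=np.atleast_2d(np.array(uv,float));z=np.broadcast_to(z,len(uv))
    d=np.c_[(uv[:,0]-c['cx'])/c['fx'],(uv[:,1]-c['cy'])/c['fy'],np.ones(len(uv))]@c['R']
    o=-np.array(c['R']).T@c['t']
    return o+d*((z-o[2])/d[:,2])[:,None]
def heights(n,d):
    c=camera_params(n);v,u=np.mgrid[:d.shape[0],:d.shape[1]]
    P=np.stack([(u-c['cx'])/c['fx']*d,(v-c['cy'])/c['fy']*d,d],-1)-np.array(c['t'])
    return P@np.array(c['R'])
def rect(pts):
    r=cv2.minAreaRect(np.float32(pts[:,:2]*1000));b=cv2.boxPoints(r)
    e=[b[1]-b[0],b[2]-b[1]];e=max(e,key=np.linalg.norm)
    return np.round(np.array(r[0])/1000,4),np.round(r[1],1),round(float(np.degrees(np.arctan2(e[1],e[0])))%180,1)
def comps(m,a=30):
    n,l,s,c=cv2.connectedComponentsWithStats(m.astype(np.uint8))
    return [np.argwhere(l==i)[:,::-1] for i in range(1,n) if s[i,4]>=a]
def tool(s=None):
    s=s or ctrl.state();R=Ro.from_rotvec(s['tool_rot']).as_matrix();return np.array(s['eef_pos']),R
def go(xyz,yaw,s=None):
    """units needed: tool down; tool y-axis at heading yaw (deg, mod 180)"""
    p,R=tool(s);d=R.T@(np.array(xyz)-p)
    best=None
    for k in(-180,0,180):
        pass
    y=np.radians(yaw);yy=np.array([np.cos(y),np.sin(y),0])
    if yy@R[:,1]<0: yy=-yy
    T=np.c_[np.cross(yy,[0,0,-1]),yy,[0,0,-1]]
    w=Ro.from_matrix(R.T@T).as_rotvec(True)
    print('shift units',np.round(d/.03,2),'turn units',np.round(w/6,2))
E
python3 - <<'E'
from h import *
f=np.load('top.npz');p,d=f['p'],f['d'];W=heights('top',d);hsv=cv2.cvtColor(p,cv2.COLOR_BGR2HSV)
g=cv2.inRange(hsv,(65,90,40),(90,255,255))>0
g[:,:290]=0
for q in comps(cv2.morphologyEx(g.astype(np.uint8),cv2.MORPH_CLOSE,np.ones((15,15))),300):
    print('lid',rect(ray('top',q,.06)))
r=((cv2.inRange(hsv,(0,120,80),(8,255,255))|cv2.inRange(hsv,(172,120,80),(180,255,255)))>0)
for q in comps(r,8): print('red',q.mean(0),len(q),rect(ray('top',q,.084)))
k=p.max(2)<45
for q in comps(k[140:250,80:200],1000): print('mat',rect(ray('top',q+[80,140],.002)))
H=W[...,2]
print('bench z',np.median(H[240:280,330:400]),'lid z',np.median(H[195:198,320:330]))
m=(H>.012)&(H<.6)&(d>0)
for q in comps(m[60:280,90:420],25):
    q=q+[90,60];h=H[q[:,1],q[:,0]];t=np.percentile(h,90)
    print(q.mean(0).round(),len(q),'z90',t.round(3),rect(ray('top',q,min(t,.1))), 'W', np.median(W[q[:,1],q[:,0]],0).round(3))
E
```

```text
lid (array([ 0.5111, -0.315 ]), array([252.6, 155.1]), 78.9)
red [354.88 179.88] 25 (array([ 0.5913, -0.3311]), array([41.4,  5.5]), 79.4)
red [346.93333333 231.93333333] 15 (array([ 0.4303, -0.3059]), array([28.4,  4. ]), 81.2)
mat (array([0.5265, 0.3362]), array([185.7, 263.3]), 92.0)
bench z 0.0005230263122971705 lid z 0.06051718666212372
[210.  79.] 2246 z90 0.143 (array([0.8926, 0.1204]), array([121.4, 174.6]), 91.1) W [0.881 0.116 0.139]
[338.  83.] 4391 z90 0.107 (array([ 0.8876, -0.276 ]), array([141.5, 305.1]), 90.4) W [ 0.885 -0.276  0.1  ]
[134.  87.] 2113 z90 0.127 (array([0.8649, 0.3543]), array([123.6, 167. ]), 91.0) W [0.875 0.36  0.051]
[283. 122.] 336 z90 0.101 (array([ 0.7602, -0.1045]), array([77.3, 70.7]), 0.9) W [ 0.78  -0.108  0.074]
[184. 129.] 540 z90 0.15 (array([0.739 , 0.1964]), array([84.4, 68.9]), 45.7) W [0.736 0.194 0.105]
[227. 128.] 388 z90 0.083 (array([0.747 , 0.0658]), array([68.6, 61.8]), 0.9) W [0.748 0.066 0.079]
[330. 134.] 1089 z90 0.161 (array([ 0.7301, -0.2508]), array([111.6, 111.1]), 0.3) W [ 0.726 -0.247  0.102]
[141. 138.] 338 z90 0.037 (array([0.7184, 0.3398]), array([115.2,  35.4]), 57.5) W [0.72  0.342 0.031]
[250. 159.] 323 z90 0.037 (array([ 0.6591, -0.0086]), array([ 35.4, 105.7]), 90.8) W [ 0.658 -0.007  0.031]
[347. 205.] 4083 z90 0.065 (array([ 0.5132, -0.3135]), array([255.3, 172.2]), 79.0) W [ 0.512 -0.313  0.061]
[256. 197.] 317 z90 0.037 (array([ 0.5365, -0.0263]), array([109.3,  35.5]), 70.3) W [ 0.536 -0.028  0.032]
[207. 201.] 193 z90 0.034 (array([0.528 , 0.1284]), array([70.2, 38.1]), 0.9) W [0.518 0.127 0.03 ]
[246. 223.] 320 z90 0.037 (array([0.4531, 0.0041]), array([ 35.3, 109.1]), 95.9) W [0.453 0.003 0.032]
[208. 254.] 334 z90 0.036 (array([0.354 , 0.1222]), array([ 35.6, 111.5]), 132.9) W [0.353 0.123 0.031]
[237. 279.] 33 z90 0.209 (array([0.2886, 0.0316]), array([ 3. , 59.9]), 90.4) W [0.304 0.027 0.193]
```

Emit:
play_rows --plan '[[[0,0,0],[0,0,0.68]],[[0,0,0],[0,0,0.68]],[[0,0,0],[0,0,0.68]],[[0,0,0],[0,0,0.68]],[[0,0,0],[0,0,0.68]],[[0,0,0],[0,0,0.68]],[[0,0,0],[0,0,0.67]],[[0,0,0],[0,0,0.67]]]' --gripper 0

```text
clock: 0.9
eef_pos: [0.1927, -0.4882, 0.2384]
tool_rot: [-3.126, 0.305, 0.0]
contact_force: [0.0, -0.8, -0.2]
gripper_width: 0.0261
grip_force: 0.0
```

```bash
cat >> h.py <<'E'
C=np.array([.512,-.314]);A=np.radians(-11)
def tote(x,y,z):
    X=np.array([np.cos(A),np.sin(A)]);Y=np.array([-X[1],X[0]]);return [*(C+x*X+y*Y),z]
E
python3 -c "
from h import *
print(tote(-.045,0,.074));go(tote(-.045,0,.074),79)"
```

```text
[np.float64(0.4678267767448551), np.float64(-0.3054135952080555), 0.074]
shift units [ 7.82 -7.75  5.48] turn units [-0.01  0.   -0.03]
```

Emit:
play_rows --plan '[[[0.98,-0.97,0],[0,0,0]],[[0.98,-0.97,0],[0,0,0]],[[0.98,-0.97,0],[0,0,0]],[[0.98,-0.97,0],[0,0,0]],[[0.98,-0.97,0],[0,0,0]],[[0.98,-0.97,0.3],[0,0,0]],[[0.97,-0.97,0.5],[0,0,0]],[[0.97,-0.96,0.5],[0,0,0]]]'

```text
clock: 1.7
eef_pos: [0.4685, -0.3036, 0.1991]
tool_rot: [-3.127, 0.301, 0.0]
contact_force: [0.3, -0.9, -0.0]
gripper_width: 0.0002
grip_force: 0.0
```

```bash
python3 -c "
from h import *
go(tote(-.045,0,.074),79)
p,R=tool();f,_=grab_frame('wrist');cv2.imwrite('pics/w1.png',f);print(p)"
```

```text
shift units [-0.01  0.06  4.17] turn units [-0.  0.  0.]
[ 0.46852145 -0.30359521  0.19910994]
```

View pics/w1.png

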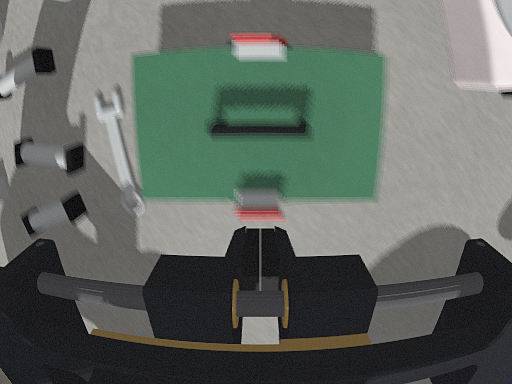

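The lid, handle and both red tabs line up with the fingers at columns 259 to 260, so I'm going down.

Emit:
play_rows --plan '[[[0,0,0.7],[0,0,0]],[[0,0,0.7],[0,0,0]],[[0,0,0.7],[0,0,0]],[[0,0,0.7],[0,0,0]],[[0,0,0.5],[0,0,0]],[[0,0,0.5],[0,0,0]],[[0,0,0.37],[0,0,0]],[[0,0,0],[0,0,0]]]'

```text
clock: 2.55
eef_pos: [0.4667, -0.3043, 0.0732]
tool_rot: [-3.125, 0.301, 0.004]
contact_force: [0.2, 0.3, 0.6]
gripper_width: 0.0002
grip_force: 0.0
```

Emit:
play_rows --plan '[[[-0.4,0,0],[0,0,0]],[[-0.3,0,0],[0,0,0]],[[-0.2,0,0],[0,0,0]],[[-0.25,0,0],[0,0,0]],[[-0.25,0,0],[0,0,0]],[[-0.25,0,0],[0,0,0]],[[-0.25,0,0],[0,0,0]],[[-0.1,0,0],[0,0,0]]]'

```text
clock: 3.35
eef_pos: [0.4074, -0.2931, 0.0746]
tool_rot: [-3.127, 0.301, 0.002]
contact_force: [0.8, 0.8, -0.1]
gripper_width: 0.0002
grip_force: 0.0
```

Emit:
play_rows --plan '[[[0,0,-0.9],[0,0,0]],[[0.2,0,-0.9],[0,0,0]],[[0.97,0,0],[0,0,0]],[[0.97,0,0],[0,0,0]],[[0.97,0,0],[0,0,0]],[[0.97,0,0],[0,0,0]],[[0.9,0,0],[0,0,0]],[[0,0,0],[0,0,0]]]'

```text
clock: 4.15
eef_pos: [0.5566, -0.3219, 0.1279]
tool_rot: [-3.127, 0.299, -0.0]
contact_force: [0.5, -0.6, -1.0]
gripper_width: 0.0004
grip_force: 0.0
```

```bash
python3 -c "
from h import *
go(tote(.045,0,.074),79)
f,_=grab_frame('scene');cv2.imwrite('pics/s1.png',cv2.resize(f[170:290,60:260],None,fx=3,fy=3))"
```

```text
shift units [-0.01  0.03  1.8 ] turn units [-0.   -0.    0.01]
```

View pics/s1.png

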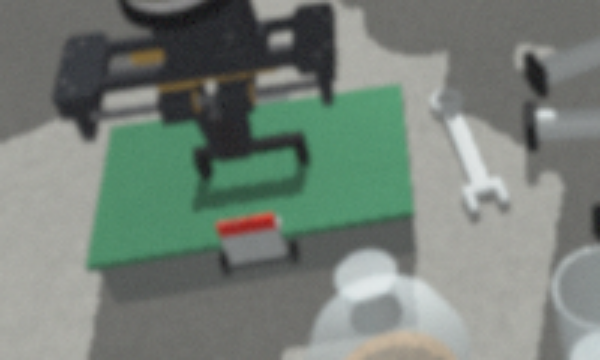

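The far clip at (250,235) in the crop is still latched, with the fingers just inside it. The near one is hidden, so I'll check it afterwards.

Emit:
play_rows --plan '[[[0,0,0.6],[0,0,0]],[[0,0,0.6],[0,0,0]],[[0,0,0.58],[0,0,0]],[[0,0,0],[0,0,0]],[[0.4,0,0],[0,0,0]],[[0.3,0,0],[0,0,0]],[[0.25,0,0],[0,0,0]],[[0.25,0,0],[0,0,0]]]'

```text
clock: 5.0
eef_pos: [0.5901, -0.329, 0.0759]
tool_rot: [3.127, -0.301, -0.002]
contact_force: [-3.3, 0.6, -1.4]
gripper_width: 0.0004
grip_force: 1.6
```

Emit:
play_rows --plan '[[[0.25,0,0],[0,0,0]],[[0.25,0,0],[0,0,0]],[[0.25,0,0],[0,0,0]],[[0.1,0,0],[0,0,0]],[[0,0,-0.9],[0,0,0]],[[-0.5,0,-0.9],[0,0,0]],[[-0.95,0,-0.9],[0,0,0]],[[-0.95,0,-0.9],[0,0,0]]]'

```text
clock: 5.8
eef_pos: [0.5441, -0.3196, 0.1842]
tool_rot: [3.127, -0.3, 0.001]
contact_force: [0.0, -0.5, 0.8]
gripper_width: 0.0009
grip_force: 0.0
```

Emit:
play_rows --plan '[[[-0.9,0,0],[0,0,1]],[[0,0,0],[0,0,1]],[[0,0,0],[0,0,1]],[[0,0,0],[0,0,1]],[[0,0,0],[0,0,1]],[[0,0,0],[0,0,1]],[[0,0,0],[0,0,1]],[[0,0,0],[0,0,1]]]' --gripper 60

```text
clock: 6.6
eef_pos: [0.5185, -0.3148, 0.1835]
tool_rot: [-2.731, 1.553, -0.001]
contact_force: [0.4, -1.0, 0.6]
gripper_width: 0.0592
grip_force: 0.0
```

Emit:
play_rows --plan '[[[0,0,0],[0,0,1]],[[0,0,0],[0,0,1]],[[0,0,0],[0,0,1]],[[0,0,0],[0,0,1]],[[0,0,0],[0,0,1]],[[0,0,0],[0,0,1]],[[0,0,0],[0,0,1]],[[0,0,0],[0,0,0]]]'

```text
clock: 7.4
eef_pos: [0.5185, -0.3148, 0.1834]
tool_rot: [-1.997, 2.425, -0.001]
contact_force: [0.6, -1.6, -0.1]
gripper_width: 0.0599
grip_force: 0.0
```

```bash
python3 -c "
from h import *
print(ctrl.state()['joint_positions'])
go(tote(0,0,.075),-11)
f,_=grab_frame('wrist');cv2.imwrite('pics/w2.png',f)"
```

```text
[-7.38687111e-01  5.35429077e-01  1.31573145e+00  2.46248637e-04
  1.28973956e+00  2.59549282e+00]
shift units [0.01 0.22 3.61] turn units [-0.01 -0.   -0.01]
```

View pics/w2.png

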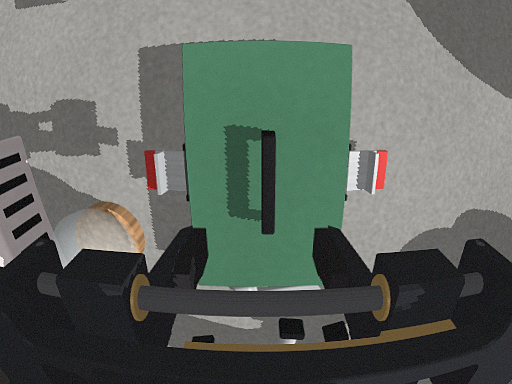

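Both clips show folded out, with the red tabs at (152,170) and (381,170). The handle is at (268,182). Joint 6 is near its limit, so I'm turning the wrist half round before grasping.

Emit:
play_rows --plan '[[[0,0,0],[0,0,-1]],[[0,0,0],[0,0,-1]],[[0,0,0],[0,0,-1]],[[0,0,0],[0,0,-1]],[[0,0,0],[0,0,-1]],[[0,0,0],[0,0,-1]],[[0,0,0],[0,0,-1]],[[0,0,0],[0,0,-1]]]'

```text
clock: 8.25
eef_pos: [0.5184, -0.3148, 0.1833]
tool_rot: [2.817, -1.391, 0.001]
contact_force: [-0.4, -0.6, 0.2]
gripper_width: 0.0599
grip_force: 0.0
```

Emit:
play_rows --plan '[[[0,0,0],[0,0,-1]],[[0,0,0],[0,0,-1]],[[0,0,0],[0,0,-1]],[[0,0,0],[0,0,-1]],[[0,0,0],[0,0,-1]],[[0,0,0],[0,0,-1]],[[0,0,0],[0,0,-1]],[[0,0,0],[0,0,-1]]]'

```text
clock: 9.05
eef_pos: [0.5184, -0.3148, 0.1833]
tool_rot: [3.139, -0.125, 0.001]
contact_force: [-0.5, 0.4, 0.4]
gripper_width: 0.06
grip_force: 0.0
```

Emit:
play_rows --plan '[[[0,0,0],[0,0,-1]],[[0,0,0],[0,0,-1]],[[0,0,0],[0,0,-1]],[[0,0,0],[0,0,-1]],[[0,0,0],[0,0,-1]],[[0,0,0],[0,0,-1]],[[0,0,0],[0,0,-1]],[[0,0,0],[0,0,-1]]]'

```text
clock: 9.85
eef_pos: [0.5184, -0.3148, 0.1833]
tool_rot: [2.918, 1.162, 0.0]
contact_force: [-0.3, 0.1, 0.1]
gripper_width: 0.0599
grip_force: 0.0
```

Emit:
play_rows --plan '[[[0,0,0],[0,0,-1]],[[0,0,0],[0,0,-1]],[[0,0,0],[0,0,-1]],[[0,0,0],[0,0,-1]],[[0,0,0],[0,0,-1]],[[0,0,0],[0,0,-1]],[[0,0,0],[0,0,0]],[[0,0,0],[0,0,0]]]'

```text
clock: 10.65
eef_pos: [0.5183, -0.3147, 0.1833]
tool_rot: [2.425, 1.997, 0.0]
contact_force: [-0.8, -0.6, 0.4]
gripper_width: 0.0596
grip_force: 0.0
```

```bash
python3 - <<'E'
from h import *
def wray(uv,z,s=None):
    c=camera_params('wrist');T=np.array(c['tool_from_camera']);p,R=tool(s)
    uv=np.atleast_2d(np.array(uv,float));a=(uv-[c['cx'],c['cy']])/c['fx'];r=np.linalg.norm(a,axis=1)
    d=np.c_[a*(np.sin(r)/np.maximum(r,1e-9))[:,None],np.cos(r)]@T[:3,:3].T@R.T
    o=p+R@T[:3,3];return o+d*((z-o[2])/d[:,2])[:,None]
print(ctrl.state()['joint_positions'])
s=ctrl.state();f,_=grab_frame('wrist');cv2.imwrite('pics/w3.png',f)
hsv=cv2.cvtColor(f,cv2.COLOR_BGR2HSV)
g=(cv2.inRange(hsv,(65,90,40),(90,255,255))>0).astype(np.uint8)
g=cv2.morphologyEx(g,cv2.MORPH_CLOSE,np.ones((31,31)))
g[215:]=0
k=((f.max(2)<35)&(g>0))
for q in comps(k,200): print('handle',q.mean(0),len(q),rect(wray(q,.09,s)))
for q in comps(g,2000): print('lid',q.min(0),q.max(0),rect(wray(q,.06,s)))
go(tote(0,0,.068),-11)
E
grep -q wray h.py || cat >> h.py <<'E'
def wray(uv,z,s=None):
    c=camera_params('wrist');T=np.array(c['tool_from_camera']);p,R=tool(s)
    uv=np.atleast_2d(np.array(uv,float));a=(uv-[c['cx'],c['cy']])/c['fx'];r=np.linalg.norm(a,axis=1)
    d=np.c_[a*(np.sin(r)/np.maximum(r,1e-9))[:,None],np.cos(r)]@T[:3,:3].T@R.T
    o=p+R@T[:3,3];return o+d*((z-o[2])/d[:,2])[:,None]
E
```

```text
[-7.38725778e-01  5.35497729e-01  1.31606968e+00  4.53915332e-05
  1.28985810e+00 -5.45746722e-01]
handle [253.1        175.15357143] 560 (array([ 0.5136, -0.3009]), array([71.2, 10.3]), 78.8)
lid [168  43] [337 214] (array([ 0.5195, -0.2691]), array([163.7, 155.2]), 79.0)
shift units [-0.02 -0.21  3.84] turn units [ 0.    0.   -0.01]
```

Emit:
play_rows --plan '[[[0,-0.21,0.8],[0,0,0]],[[0,0,0.8],[0,0,0]],[[0,0,0.7],[0,0,0]],[[0,0,0.6],[0,0,0]],[[0,0,0.5],[0,0,0]],[[0,0,0.3],[0,0,0]],[[0,0,0.13],[0,0,0]],[[0,0,0],[0,0,0]]]'

```text
clock: 11.5
eef_pos: [0.5121, -0.3136, 0.0683]
tool_rot: [-2.424, -1.998, 0.0]
contact_force: [0.1, 0.4, -0.4]
gripper_width: 0.0601
grip_force: 0.0
```

Emit:
play_rows --plan '[[[0,0,0],[0,0,0]],[[0,0,0],[0,0,0]],[[0,0,0],[0,0,0]],[[0,0,0],[0,0,0]],[[0,0,0],[0,0,0]],[[0,0,0],[0,0,0]]]' --gripper 0

```text
clock: 12.1
eef_pos: [0.5121, -0.3136, 0.0684]
tool_rot: [2.424, 1.998, 0.0]
contact_force: [0.8, 0.7, 0.2]
gripper_width: 0.0144
grip_force: 0.0
```

Emit:
play_rows --plan '[[[0,0,-0.3],[0,0,0]],[[0,0,-0.5],[0,0,0]],[[0,0,-0.6],[0,0,0]],[[0,0,-0.6],[0,0,0]],[[0,0,-0.6],[0,0,0]],[[0,0,-0.6],[0,0,0]],[[0,0,-0.6],[0,0,0]],[[0,0,-0.5],[0,0,0]]]'

```text
clock: 12.9
eef_pos: [0.5119, -0.3134, 0.1985]
tool_rot: [2.424, 1.998, 0.0]
contact_force: [-0.2, -0.8, -3.5]
gripper_width: 0.0112
grip_force: 30.0
```

Run:
```python
from h import *
s=ctrl.state();f,d=grab_frame('top');cv2.imwrite('pics/t2.png',f)
go([.5265,.3362,.05],2)
hsv=cv2.cvtColor(f,cv2.COLOR_BGR2HSV)
k=(f.max(2)<45).astype(np.uint8);k[:,:95]=0;k[:,195:]=0
for q in comps(k,1500):
    m=np.zeros_like(k);m[q[:,1],q[:,0]]=1
    print('mat',rect(ray('top',q,.002)),q.min(0),q.max(0))
print(s['contact_force'],s['wrist_torque'])
```

```text
shift units [21.37 -3.69  4.98] turn units [ 0.03  0.02 -2.16]
mat (array([0.5264, 0.3361]), array([185. , 264.1]), 92.3) [103 170] [184 228]
[-0.18711    -0.77310654 -3.54388593] [-0.06005334 -0.05805188  0.0044203 ]
```

View pics/t2.png

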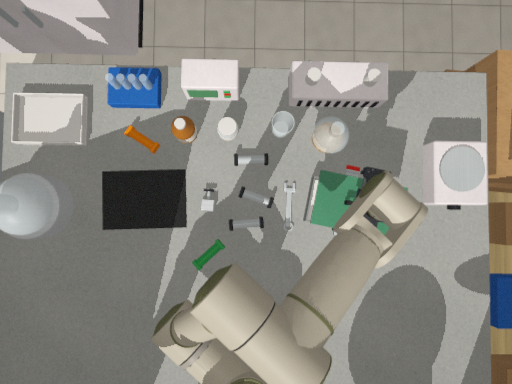

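The lid is held, with about 3.5 N on the wrist, and the bench is otherwise undisturbed. The mat is clear at (144,199), so I'm carrying the lid over.

Emit:
play_rows --plan '[[[0.6,-0.1,-0.3],[0,0,0]],[[0.9,-0.15,0],[0,0,0]],[[1,-0.17,0],[0,0,0]],[[1,-0.17,0],[0,0,0]],[[1,-0.17,0],[0,0,0]],[[1,-0.17,0],[0,0,0]],[[1,-0.17,0],[0,0,0]],[[1,-0.17,0],[0,0,0]]]'

```text
clock: 13.75
eef_pos: [0.5168, -0.0832, 0.206]
tool_rot: [-2.423, -1.998, 0.001]
contact_force: [0.4, -0.4, -3.9]
gripper_width: 0.0117
grip_force: 30.0
```

Emit:
play_rows --plan '[[[1,-0.17,0],[0,0,0]],[[1,-0.17,0],[0,0,0]],[[1,-0.17,0],[0,0,0]],[[1,-0.17,0],[0,0,0]],[[1,-0.17,0],[0,0,0]],[[1,-0.17,0],[0,0,0]],[[1,-0.17,0],[0,0,0]],[[1,-0.17,0],[0,0,0]]]'

```text
clock: 14.55
eef_pos: [0.5221, 0.1599, 0.206]
tool_rot: [-2.423, -1.999, 0.001]
contact_force: [1.1, 0.3, -3.4]
gripper_width: 0.0121
grip_force: 30.0
```

Emit:
play_rows --plan '[[[1,-0.17,0],[0,0,-0.3]],[[1,-0.17,0],[0,0,-0.3]],[[1,-0.17,0],[0,0,-0.3]],[[0.6,-0.1,0],[0,0,-0.3]],[[0.3,0,0],[0,0,-0.3]],[[0,0,0],[0,0,-0.3]],[[0,0,0],[0,0,-0.3]],[[0,0,0],[0,0,-0.1]]]'

```text
clock: 15.35
eef_pos: [0.5215, 0.2762, 0.2061]
tool_rot: [-2.177, -2.265, 0.001]
contact_force: [-0.0, -0.2, -3.8]
gripper_width: 0.0116
grip_force: 30.0
```

Run:
```python
from h import *
go([.5265,.3362,.024],2.2)
f,d=grab_frame('top')
hsv=cv2.cvtColor(f,cv2.COLOR_BGR2HSV)
g=(cv2.inRange(hsv,(65,90,40),(90,255,255)))>0
for q in comps(g,300): print(rect(ray('top',q,ctrl.state()['eef_pos'][2]-.008)),q.min(0),q.max(0))
for n,r in(('white',g*0+1),):
  b=(cv2.inRange(hsv,(100,120,40),(125,255,255))>0)
  for q in comps(b,100): print('blue',rect(ray('top',q,.007)))
```

```text
shift units [1.99 0.25 6.07] turn units [-0.01  0.    0.01]
(array([0.5244, 0.205 ]), array([156.4, 117.2]), 3.4) [152 171] [195 227]
blue (array([0.893 , 0.3752]), array([132.7, 169.5]), 91.0)
blue (array([ 0.4995, -0.3794]), array([104.1, 132.1]), 168.8)
blue (array([ 0.2085, -0.832 ]), array([ 69.9, 172.2]), 179.1)
```

Emit:
play_rows --plan '[[[0.5,0.05,0.5],[0,0,0]],[[0.5,0.05,0.9],[0,0,0]],[[0.5,0.05,0.9],[0,0,0]],[[0.4,0.05,0.9],[0,0,0]],[[0.09,0.05,0.8],[0,0,0]],[[0,0,0.6],[0,0,0]],[[0,0,0.4],[0,0,0]],[[0,0,0.2],[0,0,0]]]'

```text
clock: 16.2
eef_pos: [0.5263, 0.3365, 0.0486]
tool_rot: [-2.178, -2.263, 0.003]
contact_force: [0.6, -0.8, -3.8]
gripper_width: 0.0112
grip_force: 30.0
```

Run:
```python
from h import *
go([.5265,.3362,.0235],2.2)
f,d=grab_frame('wrist');cv2.imwrite('pics/w4.png',f)
f,d=grab_frame('top')
cv2.imwrite('pics/t3.png',cv2.resize(f[140:260,70:220],None,fx=4,fy=4))
```

```text
shift units [-0.01  0.01  0.84] turn units [-0.02  0.01  0.  ]
```

View pics/t3.png

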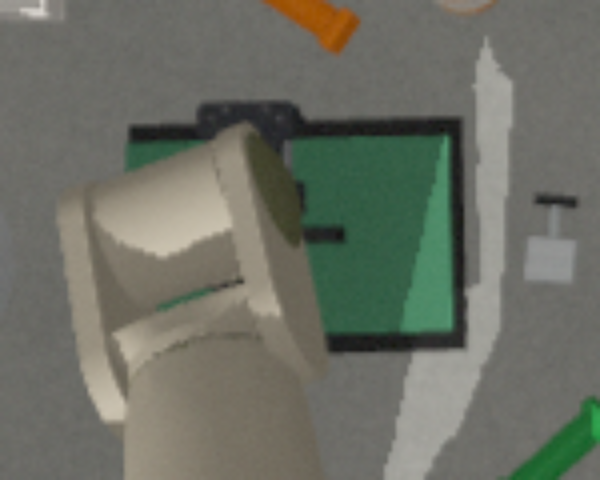

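Run:
```python
from h import *
s=ctrl.state();f,d=grab_frame('top');hsv=cv2.cvtColor(f,cv2.COLOR_BGR2HSV)
for r in(185,195,205,215):
    row=hsv[r,165:195].astype(int);g=(row[:,0]>60)&(row[:,0]<95)&(row[:,1]>80)
    v=row[:,2];le=165+np.where(g)[0].max()+.5
    i=int(le-165+1.5);mat=np.where(v[:]<60)[0];me=165+mat.max()+.5
    print(r,le,me,ray('top',[le,r],s['eef_pos'][2]-.0083)[0].round(4),ray('top',[me,r],.002)[0].round(4))
def tr(u):  # top/bottom edges at column
    for c in u:
        col=hsv[160:240,c].astype(int);g=np.where((col[:,0]>60)&(col[:,0]<95)&(col[:,1]>80))[0]+160
        k=np.where(col[:,2]<60)[0]+160
        z=s['eef_pos'][2]-.0083
        print(c,ray('top',[[c,g.min()-.5],[c,g.max()+.5]],z)[:,0].round(4),ray('top',[[c,k.min()-.5],[c,k.max()+.5]],.002)[:,0].round(4))
tr([160,170,178])
```

```text
185 182.5 185.5 [0.5712 0.2058 0.0414] [0.5737 0.202  0.002 ]
195 182.5 185.5 [0.5395 0.2051 0.0414] [0.5411 0.2013 0.002 ]
205 183.5 185.5 [0.5079 0.2014 0.0414] [0.5085 0.2007 0.002 ]
215 183.5 185.5 [0.4764 0.2008 0.0414] [0.476  0.2001 0.002 ]
160 [0.6067 0.4489] [0.6233 0.4347]
170 [0.6071 0.4492] [0.6238 0.435 ]
178 [0.6075 0.4526] [0.6241 0.4385]
```

Emit:
play_rows --plan '[[[0.15,0,0.2],[0,0,0]],[[0,0,0.2],[0,0,0]],[[0,0,0.2],[0,0,0]],[[0,0,0.15],[0,0,0]],[[0,0,0.06],[0,0,0]],[[0,0,0.04],[0,0,0]],[[0,0,0],[0,0,0]]]'

```text
clock: 17.05
eef_pos: [0.5269, 0.3408, 0.0248]
tool_rot: [2.178, 2.264, 0.0]
contact_force: [-0.2, 1.1, -3.1]
gripper_width: 0.0115
grip_force: 30.0
```

Emit:
play_rows --plan '[[[0,0,0.06],[0,0,0]],[[0,0,0],[0,0,0]]]'

```text
clock: 17.25
eef_pos: [0.5271, 0.3409, 0.0243]
tool_rot: [2.178, 2.264, 0.001]
contact_force: [-3.8, -2.0, 5.7]
gripper_width: 0.0115
grip_force: 30.0
```

Emit:
play_rows --plan '[[[0,0,0],[0,0,0]],[[0,0,0],[0,0,0]],[[0,0,0],[0,0,0]],[[0,0,-0.4],[0,0,0]],[[0,0,-0.6],[0,0,0]],[[0,0,-0.8],[0,0,0]],[[-0.5,0,-0.9],[0,0,0]],[[-1,0,-0.5],[0,0,0]]]' --gripper 60

```text
clock: 18.05
eef_pos: [0.5291, 0.2969, 0.1221]
tool_rot: [2.174, 2.265, 0.006]
contact_force: [0.1, -0.8, -0.2]
gripper_width: 0.0598
grip_force: 0.0
```

Emit:
play_rows --plan '[[[-1,-0.2,0],[0,0,0]],[[-1,-0.2,0],[0,0,0]],[[-1,-0.2,0],[0,0,0]],[[-1,-0.2,0],[0,0,0]],[[-1,-0.2,0],[0,0,0]],[[-1,-0.2,0],[0,0,0]],[[-0.6,-0.2,0],[0,0,0]],[[0,0,0],[0,0,0]]]'

```text
clock: 18.85
eef_pos: [0.4943, 0.0948, 0.1199]
tool_rot: [2.181, 2.26, 0.001]
contact_force: [0.4, -0.1, -0.3]
gripper_width: 0.0603
grip_force: 0.0
```

Run:
```python
from h import *
go([.4531,.0041,.004],5.9)
f,d=grab_frame('top');hsv=cv2.cvtColor(f,cv2.COLOR_BGR2HSV);cv2.imwrite('pics/t4.png',f)
b=(cv2.inRange(hsv,(100,120,30),(125,255,255))>0);b[:,:290]=0;b[:150]=0;b[260:]=0
for q in comps(b,100): print('blue',rect(ray('top',q,.007)),q.min(0),q.max(0))
w=(cv2.inRange(hsv,(0,0,150),(180,40,255))>0);w[:,:290]=0;w[:150]=0;w[260:]=0
for q in comps(w,100): print('white',rect(ray('top',q,.007)),q.min(0),q.max(0))
W=heights('top',d);m=(W[...,2]>.04)&(W[...,2]<.056)&(W[...,0]<.65)&(W[...,1]<-.17)
q=np.argwhere(m)[:,::-1]
for q in comps(m,60): print('rim',rect(ray('top',q,.052)),len(q))
g=(cv2.inRange(hsv,(65,90,40),(90,255,255)))>0;g[:,195:]=0;
for q in comps(g,300): print('lid',rect(ray('top',q,.015)),rect(W[q[:,1],q[:,0]]))
k=(f.max(2)<45);k[:,:95]=0;k[:,190:]=0;k[:165]=0;k[235:]=0
for q in comps((k|g),1500): print('mat',rect(ray('top',q,.002)))
```

```text
shift units [-2.97 -1.48  3.86] turn units [ 0.01  0.   -0.64]
blue (array([ 0.4992, -0.3798]), array([105., 132.]), 169.3) [344 188] [381 232]
white (array([ 0.52  , -0.4677]), array([360.1, 656.7]), 90.5) [290 150] [488 259]
white (array([ 0.6166, -0.3433]), array([45.7, 25. ]), 81.3) [345 170] [359 178]
white (array([ 0.5227, -0.26  ]), array([108.3, 134.7]), 168.7) [307 180] [346 225]
rim (array([ 0.5853, -0.5736]), array([  9.7, 124.6]), 179.5) 86
rim (array([ 0.513 , -0.3146]), array([247.5, 169.1]), 78.9) 567
lid (array([0.5267, 0.3363]), array([157.5, 254.2]), 92.1) (array([0.5297, 0.238 ]), array([158.5, 454.2]), 91.8)
mat (array([0.5268, 0.3362]), array([186.9, 262.2]), 91.6)
```

The lid lies on the mat at (0.527, 0.336), 92°, matching the mat, so the clips and lid are done. The blue bay is on tote -y and the white bay on tote +y. On to the first rod.

Emit:
play_rows --plan '[[[-0.6,-0.3,0],[0,0,0]],[[-0.8,-0.4,0],[0,0,0]],[[-0.8,-0.4,0.6],[0,0,0]],[[-0.6,-0.3,0.8],[0,0,0]],[[-0.17,-0.08,0.8],[0,0,-0.64]],[[0,0,0.8],[0,0,0]],[[0,0,0.5],[0,0,0]],[[0,0,0.35],[0,0,0]]]' --gripper 55

```text
clock: 19.7
eef_pos: [0.4536, 0.0065, 0.0028]
tool_rot: [-2.1, -2.336, 0.0]
contact_force: [1.3, 0.7, -0.0]
gripper_width: 0.0549
grip_force: 0.0
```

Emit:
play_rows --plan '[[[0,0,0],[0,0,0]],[[0,0,0],[0,0,0]],[[0,0,0],[0,0,0]],[[0,0,0],[0,0,0]],[[0,0,-0.4],[0,0,0]],[[0,0,-0.8],[0,0,0]],[[0,0,-0.8],[0,0,0]],[[0,0,-0.8],[0,0,0]]]' --gripper 0

```text
clock: 20.5
eef_pos: [0.4533, 0.0057, 0.0894]
tool_rot: [2.101, 2.335, 0.0]
contact_force: [0.1, -0.4, -1.1]
gripper_width: 0.0273
grip_force: 30.0
```

Emit:
play_rows --plan '[[[0,0,-0.6],[0,0,0]],[[0,0,-0.2],[0,0,0]],[[0,0,0],[0,0,0]],[[0,0,0],[0,0,0]]]'

```text
clock: 20.9
eef_pos: [0.4529, 0.0058, 0.111]
tool_rot: [-2.1, -2.335, 0.001]
contact_force: [0.5, 0.2, -1.1]
gripper_width: 0.0275
grip_force: 30.0
```

```bash
sed -i 's/^C=.*/C=np.array([.512,-.316]);A=np.radians(-11)/' h.py
python3 - <<'E'
from h import *
s=ctrl.state();print(s['contact_force'],s['wrist_torque'],s['joint_positions'])
p,R=tool();print(R[:,0])
go(tote(0,-.086,.12),79);go(tote(0,.086,.12),79)
E
```

```text
[ 0.53601687  0.18949351 -1.09577764] [-0.0457678  -0.0385642  -0.01278939] [-2.46948431e-01  3.12483685e-01  1.86964247e+00 -2.90577472e-06
  9.60530802e-01 -3.52539860e-01]
[-1.0539679e-01  9.9443018e-01  3.6525229e-04]
shift units [-1.361e+01 -1.000e-02 -3.100e-01] turn units [-1.000e-02 -1.000e-02 -1.216e+01]
shift units [-8.13  1.67 -0.31] turn units [-1.000e-02 -1.000e-02 -1.216e+01]
```

The wrist reads -1.1 N, so the first rod is hollow and goes in the white bay (tote +y).

Emit:
play_rows --plan '[[[-0.8,0.1,-0.3],[0,0,0]],[[-1,0.2,0],[0,0,0]],[[-1,0.2,0],[0,0,0]],[[-1,0.2,0],[0,0,0]],[[-1,0.2,0],[0,0,0]],[[-1,0.2,0],[0,0,0]],[[-1,0.2,0],[0,0,0]],[[-1,0.3,0],[0,0,-0.4]]]'

```text
clock: 21.7
eef_pos: [0.5254, -0.223, 0.1192]
tool_rot: [-2.05, -2.377, 0.0]
contact_force: [1.5, 0.7, -0.5]
gripper_width: 0.027
grip_force: 30.0
```

Emit:
play_rows --plan '[[[0,0,0],[0,0,-1]],[[0,0,0],[0,0,-1]],[[0,0,0],[0,0,-1]],[[0,0,0],[0,0,-1]],[[0,0,0],[0,0,-1]],[[0,0,0],[0,0,-1]],[[0,0,0],[0,0,-1]],[[0,0,0],[0,0,-1]]]'

```text
clock: 22.5
eef_pos: [0.5253, -0.2217, 0.1191]
tool_rot: [-0.9, -3.008, -0.001]
contact_force: [-0.8, 0.1, -1.9]
gripper_width: 0.0267
grip_force: 30.0
```

Emit:
play_rows --plan '[[[0,0,0],[0,0,-1]],[[0,0,0],[0,0,-1]],[[0,0,0],[0,0,-1]],[[0,0,0],[0,0,-0.76]],[[0,0,0],[0,0,0]]]'

```text
clock: 23.0
eef_pos: [0.5253, -0.2217, 0.1193]
tool_rot: [-0.3, -3.125, -0.002]
contact_force: [0.1, 0.3, -1.7]
gripper_width: 0.0273
grip_force: 30.0
```

Run:
```python
from h import *
go(tote(0,.083,.011),79)
s=ctrl.state();f,_=grab_frame('wrist');hsv=cv2.cvtColor(f,cv2.COLOR_BGR2HSV)
cv2.imwrite('pics/w5.png',f)
```

```text
shift units [-0.17 -0.41  3.61] turn units [ 0.01 -0.02  0.01]
```

View pics/w5.png

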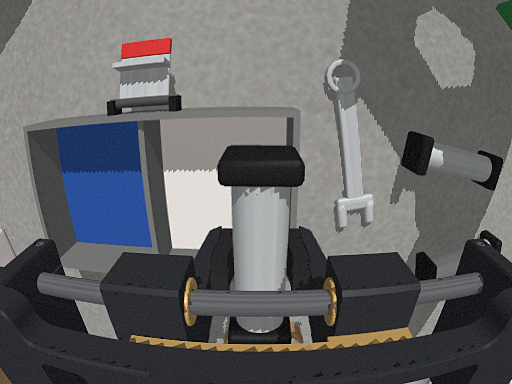

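The white pad at (230,200), blue pad at (110,200) and the held rod at (260,240) are as expected; I need to go 12 mm toward the divider, then down.

Emit:
play_rows --plan '[[[-0.17,-0.41,0],[0,0,0]],[[0,0,0.6],[0,0,0]],[[0,0,0.7],[0,0,0]],[[0,0,0.7],[0,0,0]],[[0,0,0.6],[0,0,0]],[[0,0,0.5],[0,0,0]],[[0,0,0.3],[0,0,0]],[[0,0,0.1],[0,0,0]]]'

```text
clock: 23.85
eef_pos: [0.5282, -0.2352, 0.0147]
tool_rot: [-0.302, -3.126, -0.001]
contact_force: [-0.2, 0.2, -0.8]
gripper_width: 0.0272
grip_force: 30.0
```

Emit:
play_rows --plan '[[[0,0,0.08],[0,0,0]],[[0,0,0],[0,0,0]]]'

```text
clock: 24.05
eef_pos: [0.5287, -0.2352, 0.0135]
tool_rot: [0.301, 3.127, -0.001]
contact_force: [-0.1, -0.8, -0.8]
gripper_width: 0.027
grip_force: 30.0
```

Emit:
play_rows --plan '[[[0,0,0.1],[0,0,0]],[[0,0,0.02],[0,0,0]],[[0,0,0],[0,0,0]]]'

```text
clock: 24.35
eef_pos: [0.529, -0.2354, 0.0112]
tool_rot: [0.3, 3.126, -0.002]
contact_force: [-3.7, 1.7, 9.1]
gripper_width: 0.0269
grip_force: 30.0
```

Emit:
play_rows --plan '[[[0,0,0],[0,0,0]],[[0,0,0],[0,0,0]],[[0,0,-0.3],[0,0,0]],[[0,0,-0.6],[0,0,0]],[[0,0,-0.8],[0,0,0]],[[0,0,-0.9],[0,0,0]],[[0,0,-0.9],[0,0,0]],[[0,0,-0.4],[0,0,0]]]' --gripper 36

```text
clock: 25.15
eef_pos: [0.5292, -0.2355, 0.1294]
tool_rot: [0.3, 3.124, -0.003]
contact_force: [0.3, 0.2, 0.1]
gripper_width: 0.0359
grip_force: 0.0
```

Emit:
play_rows --plan '[[[0,0.9,0],[0,0,0]],[[0,1,0],[0,0,0]],[[0,1,0],[0,0,0]],[[0,1,0],[0,0,0]],[[0,1,0],[0,0,0]],[[0,1,0],[0,0,0]],[[0,0.9,0],[0,0,1]],[[0,0,0],[0,0,1]]]' --gripper 55

```text
clock: 25.95
eef_pos: [0.5673, -0.0319, 0.1262]
tool_rot: [-0.627, -3.078, -0.001]
contact_force: [-0.6, -0.5, -0.0]
gripper_width: 0.0549
grip_force: 0.0
```

Emit:
play_rows --plan '[[[0,0,0],[0,0,1]],[[0,0,0],[0,0,1]],[[0,0,0],[0,0,1]],[[0,0,0],[0,0,1]],[[0,0,0],[0,0,1]],[[0,0,0],[0,0,1]],[[0,0,0],[0,0,1]],[[0,0,0],[0,0,1]]]'

```text
clock: 26.75
eef_pos: [0.5671, -0.0347, 0.1261]
tool_rot: [-1.829, -2.553, 0.0]
contact_force: [-0.1, -0.6, 0.3]
gripper_width: 0.0549
grip_force: 0.0
```

Emit:
play_rows --plan '[[[0,0,0],[0,0,1]],[[0,0,0],[0,0,1]],[[0,0,0],[0,0,1]],[[0,0,0],[0,0,1]],[[0,0,0],[0,0,1]],[[0,0,0],[0,0,1]],[[0,0,0],[0,0,0.45]],[[0,0,0],[0,0,0]]]'

```text
clock: 27.55
eef_pos: [0.5671, -0.0347, 0.1262]
tool_rot: [-2.568, -1.808, 0.001]
contact_force: [-0.7, -0.2, 0.5]
gripper_width: 0.0551
grip_force: 0.0
```

Run:
```python
from h import *
go([.5365,-.0263,.004],-19.7)
f,d=grab_frame('top');W=heights('top',d);m=(W[...,2]>.015)&(W[...,2]<.05)&(W[...,0]>.4)&(W[...,0]<.7)&(W[...,1]<.1)
for q in comps(m,100): print(rect(ray('top',q,.037)),len(q))
cv2.imwrite('pics/t5.png',f)
```

```text
shift units [-0.08 -1.05  4.07] turn units [-0.01  0.   -0.  ]
(array([ 0.6037, -0.5768]), array([187.6,  61.5]), 14.6) 282
(array([ 0.5294, -0.3579]), array([257.9, 183.2]), 28.4) 679
(array([ 0.5305, -0.2355]), array([ 40.7, 111.8]), 167.4) 328
(array([ 0.4259, -0.3032]), array([47.7, 64.2]), 90.1) 183
```

The first rod lies in the white bay at (0.530, -0.236). Now the second.

Emit:
play_rows --plan '[[[-0.08,-0.6,0],[0,0,0]],[[0,-0.45,0.5],[0,0,0]],[[0,0,0.8],[0,0,0]],[[0,0,0.8],[0,0,0]],[[0,0,0.8],[0,0,0]],[[0,0,0.6],[0,0,0]],[[0,0,0.4],[0,0,0]],[[0,0,0.15],[0,0,0]]]'

```text
clock: 28.4
eef_pos: [0.5365, -0.0263, 0.0041]
tool_rot: [-2.567, -1.809, 0.001]
contact_force: [-0.3, 0.2, 0.4]
gripper_width: 0.0553
grip_force: 0.0
```

Emit:
play_rows --plan '[[[0,0,0],[0,0,0]],[[0,0,0],[0,0,0]],[[0,0,0],[0,0,0]],[[0,0,0],[0,0,0]],[[0,0,-0.4],[0,0,0]],[[0,0,-0.8],[0,0,0]],[[0,0,-0.8],[0,0,0]],[[0,0,-0.8],[0,0,0]]]' --gripper 0

```text
clock: 29.2
eef_pos: [0.5368, -0.0263, 0.0908]
tool_rot: [2.568, 1.809, 0.0]
contact_force: [0.1, 0.0, -1.5]
gripper_width: 0.0275
grip_force: 30.0
```

Emit:
play_rows --plan '[[[0,0,-0.7],[0,0,0]],[[0,0,-0.4],[0,0,0]],[[0,0,0],[0,0,0]],[[0,0,0],[0,0,0]]]'

```text
clock: 29.6
eef_pos: [0.5365, -0.0263, 0.1215]
tool_rot: [-2.568, -1.809, 0.001]
contact_force: [-0.3, 0.2, -1.6]
gripper_width: 0.0271
grip_force: 30.0
```

Run:
```python
from h import *
s=ctrl.state();print(s['contact_force'],s['joint_positions'])
go(tote(0,-.083,.12),79);go(tote(0,.035,.12),79)
```

```text
[-0.32116832  0.22958824 -1.58479931] [-2.67268522e-01  4.59808780e-01  1.61238858e+00 -7.45336429e-06
  1.07028852e+00  7.63599551e-02]
shift units [-12.1    2.9    0.05] turn units [-1.000e-02  1.000e-02  1.355e+01]
shift units [-8.21  2.31  0.05] turn units [-1.000e-02  1.000e-02  1.355e+01]
```

The second rod reads -1.6 N, so it is hollow too and goes in the white bay beside the first.

Emit:
play_rows --plan '[[[-0.8,0.2,-0.2],[0,0,0]],[[-1,0.3,0],[0,0,0]],[[-1,0.3,0],[0,0,0]],[[-1,0.3,0],[0,0,0]],[[-1,0.3,0],[0,0,0]],[[-1,0.3,0],[0,0,0]],[[-1,0.3,0],[0,0,0]],[[-1,0.3,0],[0,0,0.6]]]'

```text
clock: 30.4
eef_pos: [0.5223, -0.2709, 0.1265]
tool_rot: [-2.623, -1.725, 0.001]
contact_force: [1.0, 0.2, -1.2]
gripper_width: 0.0273
grip_force: 30.0
```

Emit:
play_rows --plan '[[[0,0,0],[0,0,1]],[[0,0,0],[0,0,1]],[[0,0,0],[0,0,1]],[[0,0,0],[0,0,1]],[[0,0,0],[0,0,1]],[[0,0,0],[0,0,1]],[[0,0,0],[0,0,1]],[[0,0,0],[0,0,1]]]'

```text
clock: 31.2
eef_pos: [0.5225, -0.2696, 0.1265]
tool_rot: [-3.099, -0.504, 0.003]
contact_force: [0.5, -0.6, -0.9]
gripper_width: 0.0272
grip_force: 30.0
```

Emit:
play_rows --plan '[[[0,0,0],[0,0,1]],[[0,0,0],[0,0,1]],[[0,0,0],[0,0,1]],[[0,0,0],[0,0,1]],[[0,0,0],[0,0,0.95]],[[0,0,0],[0,0,0]],[[0,0,0],[0,0,0]]]'

```text
clock: 31.9
eef_pos: [0.5227, -0.2698, 0.1271]
tool_rot: [-3.127, 0.297, 0.002]
contact_force: [0.2, -1.0, -0.9]
gripper_width: 0.0271
grip_force: 30.0
```

Run:
```python
from h import *
go(tote(0,.0345,.012),79)
s=ctrl.state();f,_=grab_frame('wrist');cv2.imwrite('pics/w6.png',f)
hsv=cv2.cvtColor(f,cv2.COLOR_BGR2HSV)
b=(cv2.inRange(hsv,(100,120,30),(125,255,255))>0)
Xd=np.array([np.cos(A),np.sin(A)]);Yd=np.array([-Xd[1],Xd[0]])
def ty(uv,z): q=wray(uv,z,s)[:,:2]-C; return (q@Xd).round(4),(q@Yd).round(4)
for q in comps(b,500):
    print('blue',q.min(0),q.max(0))
for r in(60,80,100,120):
    row=np.where(b[r])[0]
    if len(row): print(r,'blue cols',row.min(),row.max(),'ty',ty([[row.min()-.5,r],[row.max()+.5,r]],.007))
```

```text
shift units [-0.05  0.43  3.84] turn units [-0.01  0.01  0.03]
blue [315 115] [424 243]
120 blue cols 323 413 ty (array([0.0575, 0.0626]), array([-0.0084, -0.1019]))
```

View pics/w6.png

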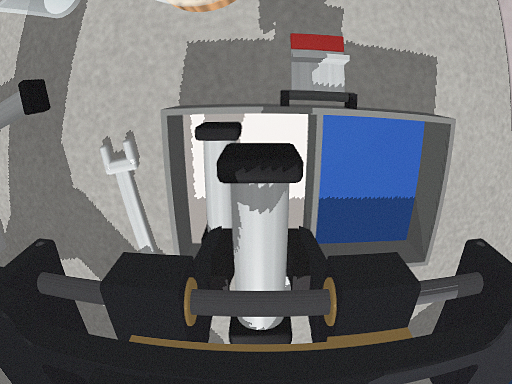

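The held rod is at column 260, rod 1's cap at (218,131), the divider near column 313, and the blue bay beyond it. I'll measure the divider and rod 1 before lowering.

Run:
```python
from h import *
s=ctrl.state();f=cv2.imread('pics/w6.png')
Xd=np.array([np.cos(A),np.sin(A)]);Yd=np.array([-Xd[1],Xd[0]])
def ty(u,r,z): q=wray([[u,r]],z,s)[0,:2]-C; return (q@Yd).round(4)
for r in(140,160): print(r,[(u,tuple(map(int,f[r,u])),ty(u,r,.045)) for u in range(304,326,1)])
k=f.max(2)<50; k[:124]=0;k[136:]=0;k[:,:180]=0;k[:,260:]=0
for q in comps(k,100): print('cap1',q.min(0),q.max(0),[ty(u,130,.043) for u in(q[:,0].min(),q[:,0].max())])
print('tcp ty',(tool(s)[0][:2]-C)@Yd)
```

```text
140 [(304, (242, 244, 247), np.float64(0.0137)), (305, (245, 248, 251), np.float64(0.0129)), (306, (235, 237, 243), np.float64(0.0121)), (307, (142, 142, 146), np.float64(0.0113)), (308, (78, 80, 76), np.float64(0.0105)), (309, (81, 82, 79), np.float64(0.0097)), (310, (83, 84, 84), np.float64(0.0089)), (311, (88, 90, 88), np.float64(0.0081)), (312, (86, 86, 85), np.float64(0.0073)), (313, (85, 89, 85), np.float64(0.0065)), (314, (81, 84, 82), np.float64(0.0057)), (315, (90, 89, 88), np.float64(0.0049)), (316, (140, 141, 138), np.float64(0.0041)), (317, (140, 142, 143), np.float64(0.0033)), (318, (140, 144, 139), np.float64(0.0025)), (319, (142, 145, 143), np.float64(0.0017)), (320, (139, 145, 142), np.float64(0.0009)), (321, (142, 151, 153), np.float64(0.0001)), (322, (175, 109, 71), np.float64(-0.0007)), (323, (190, 95, 44), np.float64(-0.0015)), (324, (184, 97, 50), np.float64(-0.0023)), (325, (184, 101, 54), np.float64(-0.0032))]
160 [(304, (249, 251, 255), np.float64(0.0131)), (305, (248, 251, 255), np.float64(0.0123)), (306, (195, 199, 203), np.float64(0.0115)), (307, (79, 81, 7
[... 184 characters left out ...]
4)), (312, (82, 83, 83), np.float64(0.0066)), (313, (82, 82, 80), np.float64(0.0058)), (314, (92, 96, 90), np.float64(0.005)), (315, (133, 137, 135), np.float64(0.0042)), (316, (147, 147, 146), np.float64(0.0034)), (317, (143, 144, 143), np.float64(0.0025)), (318, (141, 143, 141), np.float64(0.0017)), (319, (142, 143, 145), np.float64(0.0009)), (320, (129, 140, 145), np.float64(0.0001)), (321, (178, 109, 87), np.float64(-0.0007)), (322, (186, 93, 41), np.float64(-0.0016)), (323, (190, 102, 56), np.float64(-0.0024)), (324, (190, 102, 60), np.float64(-0.0032)), (325, (183, 97, 52), np.float64(-0.0041))]
cap1 [195 124] [240 135] [np.float64(0.0995), np.float64(0.0637)]
tcp ty 0.0473779429913109
```

Emit:
play_rows --plan '[[[-0.05,0.38,0],[0,0,0]],[[0,0,0.6],[0,0,0]],[[0,0,0.8],[0,0,0]],[[0,0,0.8],[0,0,0]],[[0,0,0.7],[0,0,0]],[[0,0,0.4],[0,0,0]],[[0,0,0.3],[0,0,0]],[[0,0,0.1],[0,0,0]]]'

```text
clock: 32.75
eef_pos: [0.5192, -0.2811, 0.0166]
tool_rot: [-3.127, 0.301, 0.001]
contact_force: [0.6, -0.1, -0.8]
gripper_width: 0.0272
grip_force: 30.0
```

Emit:
play_rows --plan '[[[0,0,0.06],[0,0,0]],[[0,0,0.06],[0,0,0]],[[0,0,0.04],[0,0,0]],[[0,0,0],[0,0,0]]]'

```text
clock: 33.15
eef_pos: [0.5196, -0.281, 0.0127]
tool_rot: [3.127, -0.301, 0.001]
contact_force: [0.5, -0.5, 0.5]
gripper_width: 0.0271
grip_force: 30.0
```

Emit:
play_rows --plan '[[[0,0,0.03],[0,0,0]],[[0,0,0],[0,0,0]],[[0,0,-0.3],[0,0,0]],[[0,0,-0.6],[0,0,0]],[[0,0,-0.8],[0,0,0]],[[0,0,-0.9],[0,0,0]],[[0,0,-0.9],[0,0,0]],[[0,0,-0.8],[0,0,0]]]' --gripper 34

```text
clock: 33.95
eef_pos: [0.5194, -0.2811, 0.1423]
tool_rot: [3.126, -0.301, 0.002]
contact_force: [0.0, -0.9, -1.1]
gripper_width: 0.034
grip_force: 0.0
```

Emit:
play_rows --plan '[[[0.3,-1,0],[0,0,0]],[[0.3,-1,0],[0,0,0]],[[0.3,-1,0],[0,0,0]],[[0.3,-1,0],[0,0,0]],[[0.3,-1,0],[0,0,0]],[[0.3,-1,0],[0,0,0]],[[0.3,-1,0],[0,0,0]],[[0.3,-1,0],[0,0,-1]]]' --gripper 55

```text
clock: 34.75
eef_pos: [0.6363, -0.058, 0.1409]
tool_rot: [3.138, -0.135, 0.001]
contact_force: [0.4, -0.0, 0.1]
gripper_width: 0.0549
grip_force: 0.0
```

Emit:
play_rows --plan '[[[0,0,0],[0,0,-1]],[[0,0,0],[0,0,-1]],[[0,0,0],[0,0,-1]],[[0,0,0],[0,0,-1]],[[0,0,0],[0,0,-1]],[[0,0,0],[0,0,-1]],[[0,0,0],[0,0,-1]],[[0,0,0],[0,0,-1]]]'

```text
clock: 35.55
eef_pos: [0.6358, -0.0592, 0.1409]
tool_rot: [2.92, 1.158, 0.001]
contact_force: [-0.0, 0.2, -0.2]
gripper_width: 0.0547
grip_force: 0.0
```

Emit:
play_rows --plan '[[[0,0,0],[0,0,-1]],[[0,0,0],[0,0,-1]],[[0,0,0],[0,0,-1]],[[0,0,0],[0,0,-1]],[[0,0,0],[0,0,-1]],[[0,0,0],[0,0,-1]],[[0,0,0],[0,0,-1]],[[0,0,0],[0,0,-0.97]]]'

```text
clock: 36.35
eef_pos: [0.6358, -0.0592, 0.1409]
tool_rot: [2.2, 2.242, 0.0]
contact_force: [0.6, -0.2, -0.2]
gripper_width: 0.0548
grip_force: 0.0
```

Run:
```python
from h import *
go([.659,-.018,.007],.8)
f,d=grab_frame('top');W=heights('top',d);cv2.imwrite('pics/t6.png',f)
m=(W[...,2]>.033)&(W[...,2]<.05)&(W[...,0]>.44)&(W[...,0]<.6)&(W[...,1]<-.17)&(W[...,1]>-.34)
for q in comps(m,20): print(rect(ray('top',q,.043)),len(q))
```

```text
shift units [1.36 0.79 4.46] turn units [0.01 0.   0.04]
(array([ 0.5937, -0.3179]), array([38.9, 10.2]), 85.1) 39
(array([ 0.5296, -0.2359]), array([ 36.4, 109.6]), 168.9) 276
(array([ 0.5205, -0.2813]), array([ 36.4, 109.5]), 169.5) 272
(array([ 0.5124, -0.3115]), array([ 22.7, 141.6]), 170.7) 117
```

Both hollow rods lie flat in the white bay. Now the third.

Emit:
play_rows --plan '[[[0.7,0.4,0],[0,0,0]],[[0.66,0.39,0.2],[0,0,0]],[[0,0,0.8],[0,0,0]],[[0,0,0.9],[0,0,0]],[[0,0,0.9],[0,0,0]],[[0,0,0.8],[0,0,0]],[[0,0,0.5],[0,0,0]],[[0,0,0.36],[0,0,0]]]'

```text
clock: 37.2
eef_pos: [0.6588, -0.018, 0.0058]
tool_rot: [-2.206, -2.236, 0.0]
contact_force: [1.1, -0.4, 0.6]
gripper_width: 0.0547
grip_force: 0.0
```

Emit:
play_rows --plan '[[[0,0,0],[0,0,0]],[[0,0,0],[0,0,0]],[[0,0,0],[0,0,0]],[[0,0,0],[0,0,0]],[[0,0,-0.4],[0,0,0]],[[0,0,-0.8],[0,0,0]],[[0,0,-0.8],[0,0,0]],[[0,0,-0.8],[0,0,0]]]' --gripper 0

```text
clock: 38.0
eef_pos: [0.6584, -0.0177, 0.0917]
tool_rot: [-2.205, -2.237, 0.001]
contact_force: [0.4, -0.0, -4.4]
gripper_width: 0.0272
grip_force: 30.0
```

Emit:
play_rows --plan '[[[0,0,-0.8],[0,0,0]],[[0,0,-0.5],[0,0,0]],[[0,0,-0.3],[0,0,0]],[[0,0,0],[0,0,0]],[[0,0,0],[0,0,0]]]'

```text
clock: 38.5
eef_pos: [0.6584, -0.0178, 0.1374]
tool_rot: [-2.204, -2.236, 0.002]
contact_force: [0.6, 0.4, -5.8]
gripper_width: 0.0271
grip_force: 30.0
```

Run:
```python
from h import *
s=ctrl.state();print(s['contact_force'],s['joint_positions'])
go(tote(0,-.058,.14),79)
```

```text
[ 0.60412172  0.35360941 -5.775526  ] [-2.04486871e-01  6.92351974e-01  1.17616476e+00 -1.79103968e-05
  1.27502628e+00 -2.19018127e-01]
shift units [-11.76  -5.42  -0.08] turn units [-1.000e-02 -2.000e-02 -1.303e+01]
```

The third reads -5.8 N, so it is solid and goes in the blue bay.

Emit:
play_rows --plan '[[[-0.7,-0.5,0],[0,0,0]],[[-0.9,-0.7,0],[0,0,0]],[[-0.9,-0.7,0],[0,0,0]],[[-0.9,-0.7,0],[0,0,0]],[[-0.9,-0.6,0],[0,0,0]],[[-0.9,-0.5,0],[0,0,0]],[[-1,-0.4,0],[0,0,0]],[[-1,-0.4,0],[0,0,0]]]'

```text
clock: 39.3
eef_pos: [0.5259, -0.2366, 0.1375]
tool_rot: [-2.204, -2.236, 0.0]
contact_force: [0.4, -0.9, -4.9]
gripper_width: 0.027
grip_force: 30.0
```

Emit:
play_rows --plan '[[[-1,-0.3,0],[0,0,0]],[[-1,-0.3,0],[0,0,0]],[[-1,-0.2,0],[0,0,0]],[[-0.9,-0.1,0],[0,0,0]],[[-0.66,0,0],[0,0,-1]],[[0,0,0],[0,0,-1]],[[0,0,0],[0,0,-1]],[[0,0,0],[0,0,-1]]]'

```text
clock: 40.1
eef_pos: [0.5015, -0.3727, 0.137]
tool_rot: [-1.685, -2.648, -0.001]
contact_force: [0.7, 0.5, -4.1]
gripper_width: 0.0273
grip_force: 30.0
```

Emit:
play_rows --plan '[[[0,0,0],[0,0,-1]],[[0,0,0],[0,0,-1]],[[0,0,0],[0,0,-1]],[[0,0,0],[0,0,-1]],[[0,0,0],[0,0,-1]],[[0,0,0],[0,0,-1]],[[0,0,0],[0,0,-1]],[[0,0,0],[0,0,-1]]]'

```text
clock: 40.9
eef_pos: [0.5016, -0.3726, 0.1371]
tool_rot: [-0.462, -3.106, -0.003]
contact_force: [0.5, -0.6, -5.2]
gripper_width: 0.0269
grip_force: 30.0
```

Emit:
play_rows --plan '[[[0,0,0],[0,0,-1]],[[0,0,0],[0,0,0]]]'

```text
clock: 41.1
eef_pos: [0.5017, -0.3726, 0.1373]
tool_rot: [-0.304, -3.125, -0.002]
contact_force: [0.1, 0.8, -4.7]
gripper_width: 0.0272
grip_force: 30.0
```

Run:
```python
from h import *
go(tote(.009,-.059,.016),79)
```

```text
shift units [-0.28 -0.05  4.04] turn units [ 0.01 -0.02 -0.02]
```

Emit:
play_rows --plan '[[[-0.28,-0.05,0.2],[0,0,0]],[[0,0,0.7],[0,0,0]],[[0,0,0.8],[0,0,0]],[[0,0,0.8],[0,0,0]],[[0,0,0.7],[0,0,0]],[[0,0,0.5],[0,0,0]],[[0,0,0.25],[0,0,0]],[[0,0,0.05],[0,0,0]]]'

```text
clock: 41.9
eef_pos: [0.5099, -0.376, 0.0177]
tool_rot: [-0.307, -3.126, -0.001]
contact_force: [-0.4, 0.2, -4.9]
gripper_width: 0.0272
grip_force: 30.0
```

Emit:
play_rows --plan '[[[0,0,0.06],[0,0,0]],[[0,0,0.05],[0,0,0]],[[0,0,0.04],[0,0,0]],[[0,0,0],[0,0,0]]]'

```text
clock: 42.3
eef_pos: [0.5102, -0.3763, 0.0147]
tool_rot: [0.306, 3.126, -0.001]
contact_force: [0.3, -0.8, -2.6]
gripper_width: 0.0273
grip_force: 30.0
```

Emit:
play_rows --plan '[[[0,0,0.04],[0,0,0]],[[0,0,0.02],[0,0,0]],[[0,0,0],[0,0,0]]]'

```text
clock: 42.6
eef_pos: [0.5103, -0.3765, 0.0146]
tool_rot: [0.305, 3.126, -0.002]
contact_force: [-5.6, 4.1, 12.5]
gripper_width: 0.0271
grip_force: 30.0
```

Emit:
play_rows --plan '[[[0,0,0],[0,0,0]],[[0,0,0],[0,0,0]],[[0,0,0],[0,0,0]],[[0,0,-0.4],[0,0,0]],[[0,0,-0.8],[0,0,0]],[[0,0,-0.9],[0,0,0]],[[0,0,-0.9],[0,0,0]],[[0,0,-0.9],[0,0,0]]]' --gripper 40

```text
clock: 43.4
eef_pos: [0.51, -0.3761, 0.1313]
tool_rot: [0.306, 3.126, -0.001]
contact_force: [-0.5, 0.5, 0.1]
gripper_width: 0.04
grip_force: 0.0
```

Emit:
play_rows --plan '[[[0.5,-0.8,-0.8],[0,0,0]],[[0.8,-0.8,-0.5],[0,0,0]],[[0.8,-0.8,0],[0,0,0]],[[0.8,-0.8,0],[0,0,0]],[[0.8,-0.8,0],[0,0,0]],[[0.8,-0.8,0],[0,0,0]],[[0.5,-0.5,0],[0,0,0]],[[0,0,0],[0,0,0]]]'

```text
clock: 44.2
eef_pos: [0.3301, -0.5044, 0.169]
tool_rot: [0.311, 3.126, -0.002]
contact_force: [0.3, 0.6, 0.4]
gripper_width: 0.0399
grip_force: 0.0
```

Run:
```python
from h import *
f,d=grab_frame('top');W=heights('top',d);cv2.imwrite('pics/t7.png',f)
m=(W[...,2]>.033)&(W[...,2]<.05)&(W[...,0]>.44)&(W[...,0]<.6)&(W[...,1]<-.17)&(W[...,1]>-.45)
for q in comps(m,20): print(rect(ray('top',q,.043)),len(q))
H=W[...,2];m=(H>.012)&(d>0)&(H<.3)
for q in comps(m[100:280,90:360],25):
    q=q+[90,100];t=np.percentile(H[q[:,1],q[:,0]],90);print(q.mean(0).round(),len(q),rect(ray('top',q,min(t,.1))))
```

```text
(array([ 0.5904, -0.3276]), array([64.3, 15.8]), 87.6) 70
(array([ 0.5296, -0.2359]), array([ 36.4, 109.6]), 168.9) 273
(array([ 0.5209, -0.2808]), array([ 36.9, 108.9]), 169.1) 281
(array([ 0.5124, -0.3145]), array([  8.2, 134.7]), 168.7) 108
(array([ 0.5006, -0.3739]), array([ 36.5, 109.7]), 169.3) 275
(array([ 0.4986, -0.4347]), array([ 13.4, 116.7]), 171.4) 71
[134. 103.] 375 (array([0.8262, 0.3645]), array([ 22.4, 163.1]), 91.0)
[325. 103.] 451 (array([ 0.831 , -0.2359]), array([ 19. , 220.1]), 91.0)
[283. 122.] 337 (array([ 0.7602, -0.1045]), array([77.3, 70.7]), 0.9)
[184. 129.] 538 (array([0.739 , 0.1964]), array([84.4, 68.9]), 45.7)
[227. 128.] 389 (array([0.7453, 0.0658]), array([71.7, 61.8]), 0.8)
[330. 134.] 1089 (array([ 0.7301, -0.2508]), array([111.6, 111.1]), 0.3)
[141. 138.] 337 (array([0.7185, 0.3398]), array([115.2,  35.4]), 57.5)
[338. 204.] 1078 (array([ 0.5112, -0.2662]), array([174.4, 259.5]), 179.9)
[142. 199.] 3441 (array([0.5278, 0.337 ]), array([154.3, 254.8]), 92.2)
[321. 200.] 331 (array([ 0.5295, -0.2341]), array([ 38.8, 110.2]), 168.5)
[335. 203.] 344 (array([ 0.5212, -0.2783]), array([ 41.4, 116.3]), 169.1)
[207. 201.] 194 (array([0.528 , 0.1285]), array([70.2, 38.1]), 0.9)
[358. 220.] 43 (array([ 0.4761, -0.3479]), array([16., 51.]), 179.9)
[208. 254.] 332 (array([0.3541, 0.1221]), array([ 35.6, 111.4]), 132.9)
```

View pics/t7.png

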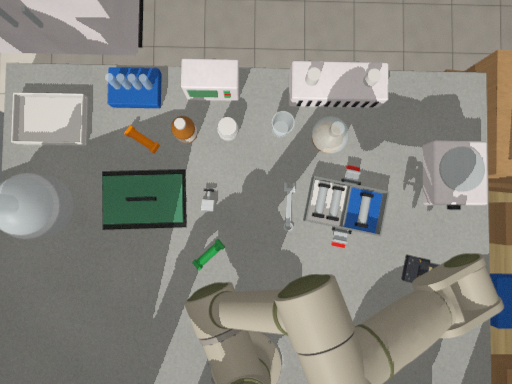

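The lid lies on the mat at (144,199). Two rods are in the white bay at (321,200) and (335,203), and one is in the blue bay at (364,210). Both clips are open and the bystanders haven't moved, so I'm handing in.

```bash
python3 -c "
from station import ctrl
print(ctrl.sign_off())"
```

```text
the job is handed in; nothing more can be done
None
```

Handed in at about 44 s: both clips are open, the lid lies flat on the mat, the one solid rod is in the blue bay and the two hollow rods are in the white bay, and the last top view showed none of the glassware or tools shifted.

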